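Press home the stoppers of a batch of freeze-dried vials

TASK

The vials on the flat stainless tray have come out of the freeze-dryer with their stoppers only half in: stand them all in the nest of the press's carriage, push the carriage fully home, raise the small safety catch on the head and pull the sprung lever right through its stroke, so that every stopper goes home; then ease the lever slowly back to rest without letting it fly. Lower the catch again, draw the carriage out and stand every vial upright in the white tray, leaving the other things where they are.

Things in the scene. Friction and masses are not known exactly. Their poses are not given: they have to be found in the camera images.
- press: Bench stoppering press, grey frame fixed to the worktop, base 405 x 246 mm. Origin on the worktop under the platen's centre; +x to its back (the carriage comes out to -x), +y to its left. The platen (48 x 198 mm, underside 110 mm up) comes down 21 mm and presses all vials in the nest at once. Head: top 208 mm up, front face at x = -36 mm, sides at y = +-108 mm.
- carriage (a joint): Loading carriage of the press, an aluminium slide with a nest, running along the press's x axis: 0 = fully home (nest under the platen), 0.16 m = fully out to the front (nest clear of the head for loading). Moves with about 2 N and stays where it is left.
- carriage_knob (a point): Centre of the black upright knob (24 mm diameter, 26 mm high, its top 76 mm above the worktop) 120 mm in front of the nest, by which the carriage is pushed and pulled.
- lever (a joint): Sprung operating lever of the press: 0 = at rest (80 degrees above level, leaning to the front), 1.2 rad = its stop at full stroke (11 degrees above level, to the front). Pulled forward and down it takes 2 N at first and up to about 16 N at the knob; if let go it flies back to 0. The stoppers are home only over the last 0.05 rad or so.
- lever_knob (a point): Centre of the 28 mm black ball at the end of the lever, 160 mm from its hinge; the lever swings in a plane across the press's y axis.
- lever_hinge (a point): Point on the lever's hinge axis, level with the ball in y, 178 mm above the worktop, on the press's left side; the axis is the press's y axis.
- catch (a joint): Small safety catch on the head, a pivot lever pointing to the front: 0 = lowered (level; its strut stands under the spindle's collar and the operating lever is blocked), 1.0 rad = fully raised (free). Clear of the collar above 0.7 rad. Turns with under 1 N and stays where it is left.
- catch_tip (a point): Centre of the catch's black grip, a 15 mm diameter roller, 18 mm long along the press's y axis, 63 mm from its hinge and 62 mm in front of it when lowered (then 238 mm above the worktop, over the head's front edge); about 285 mm above the worktop when raised.
- catch_hinge (a point): Point on the catch's hinge axis level with its grip in y, 226 mm above the worktop; the axis is the press's y axis.
- dryer_tray: Flat stainless freeze-dryer tray, 180 x 118 mm with a 10 mm rim, fixed to the worktop, on which the vials stand at the start. Origin on the worktop under its centre, x along its length; its floor is 2 mm up.
- white_tray: White plastic tray, 180 x 118 mm outside with 4 mm walls 22 mm high, lying loose on the worktop (0.5 kg), empty at the start. Origin on the worktop under its centre, x along its length; its floor is 4 mm up.
- nest_0 (a point): Centre of the floor of the left (+y) pocket of the carriage's nest, 31 mm above the worktop. Each pocket is 38 mm along the press's x and about 58 mm along y, with walls 7 mm high; pockets are 63 mm apart.
- nest_1 (a point): Centre of the floor of the middle pocket of the carriage's nest, 31 mm above the worktop. Each pocket is 38 mm along the press's x and about 58 mm along y, with walls 7 mm high; pockets are 63 mm apart.
- nest_2 (a point): Centre of the floor of the right (-y) pocket of the carriage's nest, 31 mm above the worktop. Each pocket is 38 mm along the press's x and about 58 mm along y, with walls 7 mm high; pockets are 63 mm apart.
- vial_0_mid (a point): Amber glass vial 0 (absent in some starts): a 30 mm diameter body, straight up to 41 mm, then a 20 mm neck up to 55 mm, closed by a grey rubber stopper with a 20 mm flange 3.5 mm thick. This point is on the axis, 27.5 mm above its underside; z is the vial's axis. 44 g.
- vial_0_stopper (a joint): Stopper of vial 0: 0 = half inserted, its flange 6 mm above the neck; 0.006 m = fully home. It takes about 7 N to push in and does not come back.
- vial_1_mid (a point): Amber glass vial 1 (absent in some starts): a 30 mm diameter body, straight up to 41 mm, then a 20 mm neck up to 55 mm, closed by a grey rubber stopper with a 20 mm flange 3.5 mm thick. This point is on the axis, 27.5 mm above its underside; z is the vial's axis. 44 g.
- vial_1_stopper (a joint): Stopper of vial 1: 0 = half inserted, its flange 6 mm above the neck; 0.006 m = fully home. It takes about 7 N to push in and does not come back.
- vial_2_mid (a point): Amber glass vial 2 (absent in some starts): a 30 mm diameter body, straight up to 41 mm, then a 20 mm neck up to 55 mm, closed by a grey rubber stopper with a 20 mm flange 3.5 mm thick. This point is on the axis, 27.5 mm above its underside; z is the vial's axis. 44 g.
- vial_2_stopper (a joint): Stopper of vial 2: 0 = half inserted, its flange 6 mm above the neck; 0.006 m = fully home. It takes about 7 N to push in and does not come back.
- oil_bottle: Bystander, not to be disturbed: small brown bottle with white cap, 26 x 26 x 58 mm. Origin at the centre of its underside.
- usb_stick: Bystander, not to be disturbed: small blue stick, 16 x 50 x 8 mm, lying. Origin at the centre of its underside.
- coverslip_box_0: Bystander, not to be disturbed: small white box, 29 x 34 x 15 mm. Origin at the centre of its underside.
- tape_roll: Bystander, not to be disturbed: roll of tape lying flat, 86 mm across, 18 mm high. Origin at the centre of its underside.
Not all that is in view belongs to the job. What is shaped like the part that bears vial_1_mid but yellow is not meant.

How it is judged:
On the way, in this order (a step that is already met when the one before it is completed fails the run):
1. the safety catch is raised (value of joint catch above 0.7 rad), for 0.1 s.
2. with the carriage home and every vial upright under the platen, the lever is pulled right through and all the stoppers are home (value of joint carriage below 0.012 m and value of joint lever above 1.1 rad and x of vial_0_mid in the frame of press between -0.02 and 0.02 m and y of vial_0_mid in the frame of press between -0.092 and 0.092 m and angle between each of vial_0_mid, vial_1_mid, vial_2_mid's own z axis and vertical below 0.1 rad and value of joint each of vial_0_stopper, vial_1_stopper, vial_2_stopper above 0.005 m and x of vial_1_mid in the frame of press between -0.02 and 0.02 m and y of vial_1_mid in the frame of press between -0.092 and 0.092 m and x of vial_2_mid in the frame of press between -0.02 and 0.02 m and y of vial_2_mid in the frame of press between -0.092 and 0.092 m), for 0.1 s.
3. the lever is back at rest (value of joint lever below 0.08 rad), for 0.2 s.
At the end, for the whole second after the job is handed in: every vial present stands upright (within 0.1 rad) and at rest on the floor of the white tray, its stopper pressed in by at least 5 of 6 mm; the lever is at rest (under 0.08 rad) and the catch lowered (under 0.1 rad); the carriage is drawn out (over 120 mm) (x of vial_0_mid in the frame of white_tray between -0.076 and 0.076 m and y of vial_0_mid in the frame of white_tray between -0.045 and 0.045 m and height (world z) of each of vial_0_mid, vial_1_mid, vial_2_mid below 0.037 m and angle between each of vial_0_mid, vial_1_mid, vial_2_mid's own z axis and vertical below 0.1 rad and linear speed of each of vial_0, vial_1, vial_2 below 0.02 m/s and value of joint each of vial_0_stopper, vial_1_stopper, vial_2_stopper above 0.005 m and x of vial_1_mid in the frame of white_tray between -0.076 and 0.076 m and y of vial_1_mid in the frame of white_tray between -0.045 and 0.045 m and x of vial_2_mid in the frame of white_tray between -0.076 and 0.076 m and y of vial_2_mid in the frame of white_tray between -0.045 and 0.045 m and value of joint lever below 0.08 rad and value of joint catch below 0.1 rad and value of joint carriage above 0.12 m); the robot touches nothing.
It fails at once if the lever flies back (faster than 2 rad/s) (velocity of joint lever below -2 rad/s).
It fails at once if a bystander is moved by more than 30 mm (distance of any of oil_bottle, usb_stick, coverslip_box_0, tape_roll from where it was at the start of the episode above 0.03 m).
Of vial_0, vial_1, vial_2 only 2 to 3 are there at a start; the rules pass over those that are not, and their reading is None.
At some moment in a run one of white_tray may be knocked a few centimetres aside while the robot is not near it.
It also fails if it takes over 210 s, if anything falls off the work surface, if the arm or the gripper's body presses on something with over 40 N, if the wrist force passes 120 N, or if a joint passes its speed limit or range.

ROBOT

A 7-joint arm with a two-finger parallel gripper is mounted at the origin on a cart in front of the work surface, level with it; the furniture and walls round the work are solid. World frame = base frame: x ahead of the robot, y to its left, z up, the work surface at z = 0. Lengths are in m, angles in rad, forces in N, time in s.
With the tool pointing down it reaches from about 0.35 to 0.9 m from the base axis. Payload 7.2 kg.
Tool frame: the origin (TCP) lies at the very end of the fingers, on their centre line; the grasp point (between the pads) lies 19 mm behind it (bot.hold_point_z is the distance from the TCP to the grasp point, in m); z points along the fingers, y is the line along which they close (so a half turn about z gives the same grasp; the last joint's range is limited). The gripper opens to 88 mm and grips with 3 to 60 N. Pads are 20 mm wide; open, the fingers measure 115 mm over their backs; the gripper's body (75 mm by 178 mm) begins 61 mm behind the grasp point.
Start: joints at [1.26, 0.411, -0.013, 1.596, 0.006, 1.134, -0.082], TCP at [0.15, -0.607, 0.223] pointing down, gripper open.
Joint ranges: [-2.95, 2.95], [-0.29, 1.99], [-1.47, 1.44], [0.14, 2.54], [-1.03, 4.17], [0.13, 1.85], [-2.86, 2.86]. Speed limits (rad/s): [2.39, 2.39, 3.01, 3.01, 3.14, 3.14, 3.14].

INTERFACE

Orientations are given as a 3x3 rotation matrix whose columns are the frame's x, y, z axes.
In Python, from plant import bot gives the robot as it stands. Calls block until the motion is done:
- bot.movep(position, orientation): joint-space move of the TCP to a pose.
- bot.line_to(position, max_speed=0.15, ori=None): straight line of the TCP; ori=None keeps the orientation; max_speed is the mean speed in m/s.
- bot.move_j(angles): joint-space move.
- bot.gripper_to(opening): opening from 0.0 (shut) to 1.0 (fully open); the grip force is fixed at half the most; returns when the fingers have stopped.
- bot.dwell(seconds).
- bot.inverse_kinematics(position, orientation): joint angles nearest the present ones, or None.
- bot.get_obs(): the state.
- bot.read_camera(name): name is "side" or "top"; returns a dict with "pixels" (480x640x3 uint8, red, green, blue), "depth" (480x640 float32, m along the optical axis (not along the pixel's ray), 0 where there is no reading), "K" (3x3 intrinsics, pixels), "k1" (the pictures are not rectified: a ray, as slopes to the right and down, at radius r is drawn at 1 + k1 r^2 times it, then the intrinsics apply), "rvec" (rotation vector, rad) and "tvec" (3), from world to camera coordinates, as OpenCV has them. Camera axes: x right, y down, z forward; pixel columns grow to the right and rows downward; lengths in m; the calibration is good to about 2 mm. A picture is of the moment at which its call begins.
A pose or a line that the arm cannot do raises bot.MotionError and nothing moves.
- bot.job_done(): hands the job in; it is judged then, once.
Trained networks look in a picture, given as the dict that the camera call returned (one of the last four; its "shot" number tells which), for a name from the list of things; names that differ only in an ending like _2 or _b are one class to them, and where a whole thing is asked for, a point or a joint stands for the part that bears it (a point fixed in the world has none). Each returns a list of dicts, best first, with "score" (0 to 1); they miss things now and then, are a little off and sometimes report something else, mostly with a low value. They report only what shows in the picture. A call takes as long as a camera call. They do not tell look-alikes from the thing itself.
- bot.silhouettes(picture, name): "region" (480x640 bool, what is visible of it) and "box" ([left, top, width, height] in pixels, round what is visible of it).
The state is a dict: "clock": time; "joints": joint angles; "qvel": joint speeds; "tau": joint torques, N m; "position": TCP position; "tcp_rot": TCP orientation; "wrist_force": force on the tool from outside, world axes, zero at the start; "moment": the same for the moment, N m; "gripper_width": opening from 0.0 (shut) to 1.0 (fully open); "grasp_force": force on a finger pad.
Only numpy, scipy, OpenCV 4.12 (cv2) and the standard library are available. Lean on these libraries where they do the work, as an engineer would, in place of code of your own. Each camera call takes 0.05 s, during which the arm holds its last target. There are 200 camera calls.

## Working session

There is one attempt and no reset: what is moved stays moved. The work goes in short steps, each a Python script; the robot and the scene stay as the last script left them, time stands still between calls to the robot, and variables do not carry over. Pictures are saved under pics/ and viewed, at most 14 in all, crops included, and the job is handed in when it is done.

```bash
ls; mkdir -p pics; cat > h.py <<'E'
import numpy as np, cv2
from plant import bot
def cam(n,save=None):
    p=bot.read_camera(n)
    if save: cv2.imwrite('pics/'+save,cv2.cvtColor(p['pixels'],cv2.COLOR_RGB2BGR))
    return p
def world(p,mask=None):
    """world xyz for pixels (mask -> Nx3)"""
    v,u=np.nonzero(mask if mask is not None else p['depth']>0)
    d=p['depth'][v,u]; ok=d>0; u,v,d=u[ok],v[ok],d[ok]
    K=np.array(p['K']); k1=float(p['k1'])
    n=cv2.undistortPoints(np.c_[u,v].astype(float).reshape(-1,1,2),K,np.array([k1,0,0,0.]))[:,0]
    c=np.c_[n*d[:,None],d]
    R=cv2.Rodrigues(np.array(p['rvec'],float))[0]
    return (c-np.array(p['tvec']).ravel())@R, np.c_[u,v]
E
python3 - <<'E'
from h import *
for n in('top','side'):
    p=cam(n,n+'0.png'); 
    R=cv2.Rodrigues(np.array(p['rvec'],float))[0]; print(n,-R.T@np.array(p['tvec']).ravel(),R[2],p['k1'])
    for name in['press','carriage_knob','lever_knob','catch_tip','dryer_tray','white_tray','vial_0_mid','oil_bottle','usb_stick','coverslip_box_0','tape_roll']:
        for s in bot.silhouettes(p,name)[:5]:
            w,_=world(p,s['region'])
            if len(w): print(name,round(s['score'],2),s['box'],np.median(w,0).round(3),w.min(0).round(3),w.max(0).round(3))
E
```

```text
pics
top [-0.04783211  0.14002984  1.5360066 ] [ 0.38731856 -0.18796995 -0.90258054] -0.12066213107695074
press 0.93 [302.6, 159.8, 110.1, 144.4] [ 0.58 -0.3   0.03] [ 0.326 -0.518 -0.069] [ 0.869 -0.164  0.353]
carriage_knob 0.64 [335.5, 236.8, 67.1, 52.9] [ 0.425 -0.296  0.028] [ 0.338 -0.399  0.016] [ 0.511 -0.2    0.08 ]
lever_knob 0.44 [304.7, 176.1, 14.1, 28.4] [ 0.663 -0.178  0.237] [ 0.637 -0.262 -0.003] [ 0.826 -0.164  0.353]
catch_tip 0.59 [334.5, 238.8, 69.2, 56.6] [ 0.425 -0.296  0.028] [ 0.338 -0.405  0.013] [ 0.519 -0.194  0.08 ]
dryer_tray 0.76 [225.9, 269.6, 53.1, 62.9] [0.486 0.124 0.001] [ 0.401  0.07  -0.012] [0.598 0.194 0.017]
white_tray 0.75 [268.5, 251.5, 53.5, 58.5] [ 0.493 -0.034  0.005] [ 0.397 -0.101 -0.007] [0.596 0.03  0.033]
white_tray 0.48 [242.9, 297.6, 7.5, 11.9] [0.484 0.148 0.044] [ 0.476  0.132 -0.002] [0.526 0.165 0.073]
usb_stick 0.52 [337.2, 233.4, 69.0, 56.1] [ 0.425 -0.296  0.028] [ 0.338 -0.408  0.013] [ 0.519 -0.198  0.08 ]
usb_stick 0.51 [222.9, 338.8, 4.4, 13.4] [0.397 0.271 0.007] [ 0.38   0.249 -0.007] [0.411 0.289 0.014]
coverslip_box_0
[... 1266 characters left out ...]
0.396 -0.116 -0.008] [0.597 0.034 0.029]
oil_bottle 0.72 [274.7, 401.9, 13.5, 19.8] [0.446 0.263 0.037] [ 0.437  0.226 -0.003] [0.483 0.271 0.061]
oil_bottle 0.7 [366.1, 301.9, 12.0, 11.9] [ 0.404 -0.133  0.013] [ 0.389 -0.158 -0.004] [ 0.427 -0.119  0.02 ]
usb_stick 0.63 [293.8, 421.5, 10.3, 18.8] [0.398 0.269 0.006] [ 0.38   0.243 -0.003] [0.414 0.291 0.014]
coverslip_box_0 0.72 [366.3, 302.0, 12.4, 11.0] [ 0.402 -0.133  0.014] [ 0.389 -0.157 -0.001] [ 0.419 -0.119  0.02 ]
tape_roll 0.6 [399.1, 202.9, 25.9, 22.6] [ 0.471 -0.578  0.013] [ 0.427 -0.649 -0.004] [ 0.521 -0.531  0.024]
tape_roll 0.37 [353.0, 238.3, 73.8, 58.4] [ 0.424 -0.291  0.028] [ 0.338 -0.404  0.019] [ 0.507 -0.201  0.079]
```

```bash
python3 - <<'E'
import cv2
for n,(a,b,c,d) in dict(top=(150,400,200,470),side=(150,460,230,450)).items():
    i=cv2.imread(f'pics/{n}0.png')[a:b,c:d]; f=min(800/i.shape[1],600/i.shape[0]); cv2.imwrite(f'pics/{n}0c.png',cv2.resize(i,None,fx=f,fy=f,interpolation=2)); print(f)
E
```

```text
2.4
1.935483870967742
```

View pics/top0c.png

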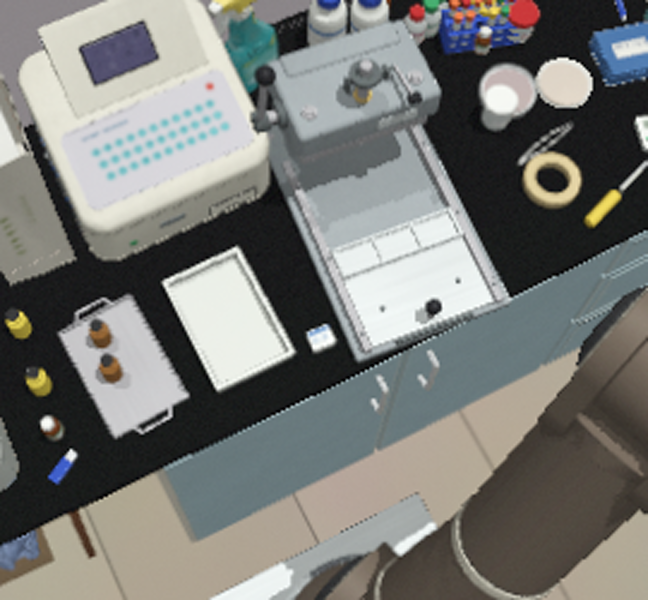

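View pics/side0c.png

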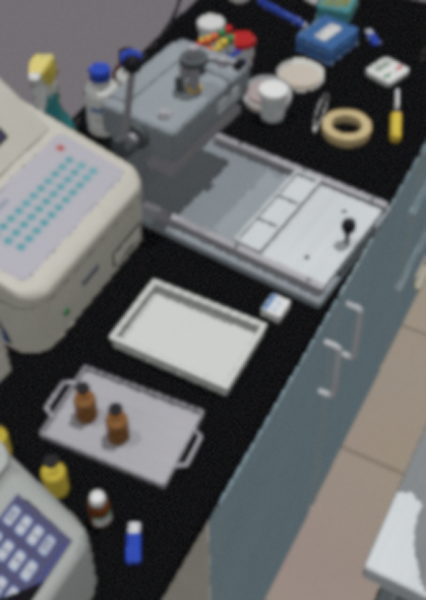

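```bash
python3 - <<'E'
from h import *
P=[];C=[]
for n in('top','side'):
    p=cam(n); w,uv=world(p); c=p['pixels'][uv[:,1],uv[:,0]]
    np.savez(n,w=w,c=c)
    reg=lambda x0,x1,y0,y1,z0,z1:(w[:,0]>x0)&(w[:,0]<x1)&(w[:,1]>y0)&(w[:,1]<y1)&(w[:,2]>z0)&(w[:,2]<z1)
    m=reg(.5,.9,-.46,-.18,.195,.218); print(n,'headtop',m.sum(),np.median(w[m,2]),cv2.minAreaRect(w[m,:2].astype(np.float32)))
    # head top front edge: min x per y bin
    for y in np.arange(-.42,-.2,.03):
        b=w[m&(abs(w[:,1]-y)<.006)]; 
        if len(b):print('  front',round(y,3),np.percentile(b[:,0],[1,5,98]).round(4),len(b))
    # base/rails sides
    m=reg(.3,.55,-.5,-.15,.012,.06)
    for x in np.arange(.36,.54,.03):
        b=w[m&(abs(w[:,0]-x)<.006)]
        print('  base',round(x,3),np.percentile(b[:,1],[1,99]).round(4))
    m=reg(.3,.55,-.46,-.17,.05,.09); print(' knob',m.sum(),np.median(w[m],0),w[m].min(0),w[m].max(0))
    m=reg(.5,.7,-.45,-.15,.30,.37); print(' leverball',m.sum(),np.median(w[m],0),w[m].min(0),w[m].max(0))
    m=reg(.5,.9,-.44,-.2,.222,.27); 
    dark=c.astype(int).sum(1)<120; m&=dark; print(' catch dark',m.sum(),np.median(w[m],0) if m.sum() else 0,w[m].min(0),w[m].max(0))
    for s in bot.silhouettes(p,'dryer_tray')[:1]+bot.silhouettes(p,'white_tray')[:1]:
        ww,_=world(p,s['region']); ww=ww[ww[:,2]>-.01]; k=ww[:,2]<.03
        print(' tray',cv2.minAreaRect(ww[k,:2].astype(np.float32)))
    # vials: amber
    r,g,b=c.astype(int).T
    m=reg(.38,.62,.06,.21,.02,.09); l=w[m]
    import scipy.cluster.hierarchy as H
    t=H.fclusterdata(l[:,:2],.012,'distance')
    for k in set(t):
        q=l[t==k]
        if len(q)>8: print(' vial',len(q),q[:,2].max().round(3),q[q[:,2]>.055].mean(0).round(4) if (q[:,2]>.055).any() else 0,q.min(0).round(3),q.max(0).round(3))
    m=reg(.4,.95,-.16,.05,.03,.35); print(' machine',np.percentile(w[m],[.5,99.5],0).round(3))
E
```

```text
top headtop 2088 0.20772124921317578 ((0.7413758635520935, -0.3020079731941223), (0.27079910039901733, 0.2819969952106476), 84.25537872314453)
  front -0.42 [0.5902 0.5937 0.7207] 108
  front -0.39 [0.594  0.6038 0.725 ] 101
  front -0.36 [0.5958 0.5998 0.7262] 103
  front -0.33 [0.5994 0.6021 0.729 ] 83
  front -0.3 [0.6021 0.6065 0.7328] 123
  front -0.27 [0.6065 0.6089 0.8544] 133
  front -0.24 [0.6079 0.6113 0.843 ] 139
  front -0.21 [0.6143 0.6186 0.8402] 54
  base 0.36 [-0.4148 -0.1721]
  base 0.39 [-0.418  -0.1607]
  base 0.42 [-0.419  -0.1544]
  base 0.45 [-0.4212 -0.181 ]
  base 0.48 [-0.4241 -0.1859]
  base 0.51 [-0.4266 -0.1854]
  base 0.54 [-0.4308 -0.1916]
 knob 40 [ 0.35700824 -0.29238968  0.07198654] [ 0.34807807 -0.30437031  0.05833203] [ 0.36832282 -0.28321168  0.08193462]
 leverball 68 [ 0.64768846 -0.17712441  0.34297791] [ 0.63764872 -0.19316417  0.30501996] [ 0.66364011 -0.16481075  0.35273076]
 catch dark 2 [ 0.58023183 -0.3649856   0.23847151] [ 0.58000034 -0.36684573  0.23744659] [ 0.58046332 -0.36312547  0.23949643]
 tray ((0.4979011118412018, 0.1317889839410
[... 1196 characters left out ...]
]
 leverball 112 [ 0.64977521 -0.17276361  0.33858087] [ 0.6362084  -0.18483054  0.30015961] [ 0.66295321 -0.16146233  0.35102297]
 catch dark 6 [ 0.58091684 -0.36235309  0.24145068] [ 0.57976981 -0.36563724  0.24006196] [ 0.58573132 -0.35805306  0.2441935 ]
 tray ((0.5009103417396545, 0.12894099950790405), (0.19668108224868774, 0.13276278972625732), 4.1114115715026855)
 tray ((0.4965604245662689, -0.04101257026195526), (0.1490028202533722, 0.2008453607559204), 88.86163330078125)
 vial 180 0.069 [0.4913 0.1522 0.0633] [0.476 0.138 0.02 ] [0.505 0.167 0.069]
 vial 177 0.067 [0.5455 0.1448 0.0632] [0.531 0.132 0.021] [0.558 0.161 0.067]
 machine [[ 0.64  -0.158  0.036]
 [ 0.943  0.049  0.347]]
```

```bash
cat >> h.py <<'E'
yaw=-0.09; O=np.array([.636,-.315])
PX=np.array([np.cos(yaw),np.sin(yaw)]); PY=np.array([-PX[1],PX[0]])
def pw(x,y,z): return np.r_[O+x*PX+y*PY,z]
def down(a):  # tool down, closing axis at angle a+90deg from world x
    c,s=np.cos(a),np.sin(a); return np.array([[c,s,0],[s,-c,0],[0,0,-1.]])
def st(t=''):
    o=bot.get_obs(); print(t,'t',round(o['clock'],1),'pos',np.round(o['position'],4),'F',np.round(o['wrist_force'],1),'w',round(o['gripper_width'],3),'gf',np.round(o['grasp_force'],1)); return o
E
python3 - <<'E'
from h import *
w=np.vstack([np.load(n+'.npz')['w'] for n in('top','side')])
for y in np.arange(-.2,.33,.04):
    r=[]
    for x in np.arange(.3,.8,.04):
        m=(abs(w[:,0]-x)<.02)&(abs(w[:,1]-y)<.02); r.append(int(1000*np.percentile(w[m,2],98)) if m.sum()>3 else -1)
    print(round(y,2),r)
o=st(); print(o['tcp_rot'].round(2) if hasattr(o['tcp_rot'],'round') else o['tcp_rot'])
for p,R in [((.49,.15,.013),down(0)),((.49,.15,.013),down(np.pi)),(pw(-.16,.063,.042),down(yaw)),(pw(.0015,.139,.32),down(yaw)),(pw(-.128,.139,.19),down(yaw)),(pw(-.05,-.054,.22),down(yaw)),(pw(0,.139,.42),down(yaw)),(pw(-.28,0,.044),down(yaw))]:
    q=bot.inverse_kinematics(p,R); print(np.round(p,3),None if q is None else np.round(q,2))
E
```

```text
-0.2 [-129, 28, 37, 36, 39, 40, 36, 36, 208, 343, 207, 207, 173]
-0.16 [-788, 12, 21, 20, 18, 5, 6, 5, 338, 346, 193, 168, 191]
-0.12 [-788, 2, 15, 18, 6, 5, 6, 5, 52, 144, 155, 167, 194]
-0.08 [-788, 1, 23, 25, 25, 25, 25, 24, 53, 142, 155, 166, 195]
-0.04 [-792, 2, 23, 25, 10, 10, 9, 26, 4, 143, 155, 167, 196]
0.0 [-790, 1, 23, 23, 10, 9, 9, 25, 5, 144, 157, 167, 194]
0.04 [-786, 1, 7, 25, 24, 25, 24, 23, 62, 143, 156, 167, 195]
0.08 [-789, 1, 4, 11, 10, 10, 9, 9, 6, 142, 156, 165, 177]
0.12 [-788, 0, 11, 9, 7, 44, 66, 12, 9, 134, 330, 333, 334]
0.16 [-786, 3, 4, 8, 38, 67, 66, 11, 6, 6, 353, 358, 361]
0.2 [-787, 4, 5, 9, 9, 9, 9, 9, 5, 4, 356, 360, 362]
0.24 [-788, 3, 6, 27, 58, 65, 65, 37, 65, 7, 334, 333, 333]
0.28 [-788, 3, 9, 23, 56, 40, 39, 7, 4, 6, 7, 5, 5]
0.32 [-784, 3, 4, 135, 164, 200, 200, 199, 520, 523, 523, 523, 523]
 t 1.5 pos [ 0.1502 -0.6067  0.2226] F [ 0.1  0.4 -0.9] w 0.998 gf 0.0
[[ 0.97  0.24  0.  ]
 [ 0.24 -0.97  0.  ]
 [ 0.   -0.   -1.  ]]
[0.49  0.15  0.013] [ 0.03  0.57 -0.54  2.02  0.47  0.67 -2.38]
[0.49  0.15  0.013] [ 0.34  0.75 -1.    2.    0.85  0.87  0.44]
[ 0.482 -0.238  0.042] [ 0.52  0.5  -0.19  1.96  0.14  0.69 -1.42]
[ 0.65  -0.177  0.32 ] [ 0.39  0.46 -0.3   1.31  0.14  1.39 -1.57]
[ 0.521 -0.165  0.19 ] [ 0.48  0.33 -0.33  1.81  0.12  1.02 -1.56]
[ 0.581 -0.364  0.22 ] [ 0.56  0.52 -0.11  1.43  0.06  1.19 -1.22]
[ 0.648 -0.177  0.42 ] [ 0.4   0.44 -0.34  1.11  0.14  1.61 -1.57]
[ 0.357 -0.29   0.044] [ 0.69  0.4  -0.14  2.15  0.09  0.6  -1.17]
```

```bash
python3 - <<'E'
from h import *
R=down(yaw+np.pi/2)
q=bot.inverse_kinematics((.49,.15,.2),R); 
if q is None or abs(q[6])>2.4: R=down(yaw-np.pi/2)
print(q,R[:,0])
V=[(.4905,.150),(.5445,.1425)]
bot.line_to([.15,-.607,.35])
bot.movep(pw(-.16,.1,.3),R); st()
for i,(v,ny) in enumerate(zip(V,(.063,-.063))):
    bot.gripper_to(.48)
    bot.movep([*v,.15],R)
    if i==0: cam('top','pre.png')
    bot.line_to([*v,.013],.08); st('low')
    bot.gripper_to(.2); st('grip')
    bot.line_to([*v,.16]); 
    if i==0: cam('side','held.png')
    n=pw(-.16,ny,.16)
    bot.line_to(n,.25)
    bot.line_to(pw(-.16,ny,.055),.1); 
    hit=False
    for z in (.050,.047,.0445,.0425):
        bot.line_to(pw(-.16,ny,z),.03); o=st('z%.4f'%z)
        if i==0 and o['wrist_force'][2]>4 and z>.044: hit=True;break
    if hit: print('HIT');break
    bot.gripper_to(.48); bot.line_to(n,.15); st('up')
cam('side','placed.png');cam('top','placedt.png')
E
python3 - <<'E'
import cv2
i=cv2.imread('pics/placed.png')[160:320,270:440];cv2.imwrite('pics/placedc.png',cv2.resize(i,None,fx=3.5,fy=3.5,interpolation=2))
E
```

```text
[ 0.46635776  0.46417315 -1.11789864  1.84383867  0.46209119  1.12656139
 -0.90691279] [0.08987855 0.99595273 0.        ]
 t 4.4 pos [ 0.4853 -0.2026  0.3   ] F [-0.6 -0.   0.6] w 0.999 gf 0.0
low t 8.6 pos [0.4908 0.1501 0.0134] F [-0.5 -0.   0.7] w 0.481 gf 0.0
grip t 9.0 pos [0.4908 0.15   0.0133] F [ 0.  -0.8  3. ] w 0.339 gf 30.0
z0.0500 t 13.4 pos [ 0.4822 -0.2379  0.05  ] F [-0.  -0.4  0.8] w 0.335 gf 30.0
z0.0470 t 13.6 pos [ 0.4822 -0.2378  0.0468] F [-0.4 -0.   0.1] w 0.336 gf 30.0
z0.0445 t 13.9 pos [ 0.4822 -0.2378  0.0443] F [-0.2 -0.1  0.2] w 0.33 gf 30.0
z0.0425 t 14.1 pos [ 0.4823 -0.2379  0.0424] F [ 0.6  0.2 -0.8] w 0.336 gf 30.0
up t 15.5 pos [ 0.4817 -0.2378  0.1592] F [ 0.1  0.5 -0.2] w 0.478 gf 0.0
low t 19.0 pos [0.5448 0.1425 0.0134] F [-0.1  1.1 -0.3] w 0.481 gf 0.0
grip t 19.4 pos [0.5448 0.1425 0.0133] F [ 0.8 -0.9  2.1] w 0.335 gf 30.0
z0.0500 t 24.2 pos [ 0.4709 -0.3634  0.05  ] F [-0.4 -0.6 -0.6] w 0.335 gf 30.0
z0.0470 t 24.4 pos [ 0.4708 -0.3633  0.0468] F [ 0.1  0.4 -1.2] w 0.336 gf 30.0
z0.0445 t 24.7 pos [ 0.4709 -0.3633  0.0443] F [ 0.4 -0.4 -0.6] w 0.333 gf 30.0
z0.0425 t 24.9 pos [ 0.471  -0.3633  0.0424] F [ 0.2 -0.4 -0.9] w 0.34 gf 30.0
up t 26.3 pos [ 0.4704 -0.3632  0.1592] F [ 0.1  0.1 -0.5] w 0.479 gf 0.0
```

View pics/placedc.png

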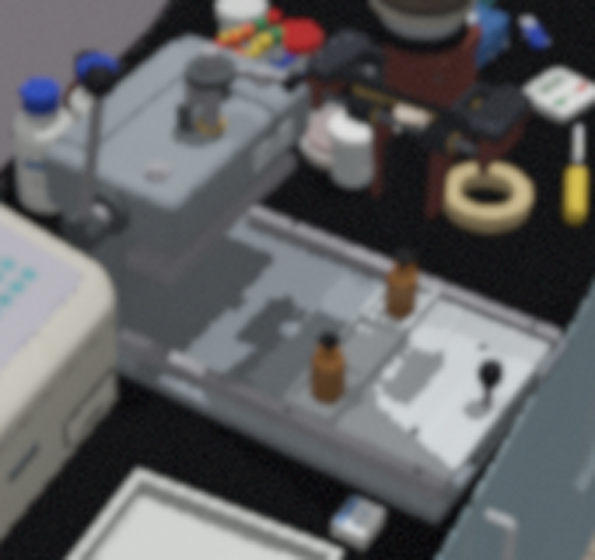

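```bash
python3 - <<'E'
from h import *
R=down(yaw)
k=lambda q,z: pw(-.12-q,0,z)
bot.movep(k(.165,.2),R)
bot.gripper_to(.6); bot.line_to(k(.16,.1),.2); bot.line_to(k(.16,.043),.1)
bot.gripper_to(.1); st('grip')
bot.line_to(k(.005,.043),.06); st('near')
for q in (.002,0,-.002):
    bot.line_to(k(q,.043),.03); o=st(str(q))
    if np.linalg.norm(o['wrist_force'][:2])>12: break
bot.gripper_to(.6); st('rel')
bot.line_to(k(.02,.1),.1) if False else bot.line_to(k(max(q,0),.12),.1)
bot.line_to(k(.1,.3),.25)
for n in('side','top'):
    p=cam(n,n+'2.png'); w,_=world(p); 
    m=(w[:,0]>.4)&(w[:,0]<.58)&(w[:,1]>-.4)&(w[:,1]<-.2)&(w[:,2]>.052)&(w[:,2]<.085); a=w[m]; print(n,m.sum(),np.median(a,0),a.min(0),a.max(0))
    r=w[:,:2]-O; q=np.c_[r@PX,r@PY,w[:,2]]; c=p['pixels'][_[:,1],_[:,0]].astype(int).sum(1)
    m=(q[:,0]<-.035)&(q[:,0]>-.075)&(abs(q[:,1])<.1)&(q[:,2]>.225)&(q[:,2]<.26); a=q[m];print('catch',len(a),a.mean(0).round(4),a.min(0).round(4),a.max(0).round(4))
    m=(q[:,0]<.03)&(q[:,0]>-.03)&(q[:,1]>.11)&(q[:,1]<.17)&(q[:,2]>.322)&(q[:,2]<.36); a=q[m];print('ball',len(a),a.mean(0).round(4),a.min(0).round(4),a.max(0).round(4))
E
```

```text
grip t 30.0 pos [ 0.3571 -0.2939  0.0435] F [ -1.4 -14.3  -5.7] w 0.249 gf 30.0
near t 32.7 pos [ 0.5106 -0.3084  0.0435] F [-1.2 -9.1  0.9] w 0.249 gf 30.0
0.002 t 33.0 pos [ 0.5139 -0.3087  0.0435] F [ -0.  -10.9   0.2] w 0.247 gf 30.0
0 t 33.2 pos [ 0.5147 -0.3088  0.0435] F [-3.8 -9.3  3.5] w 0.253 gf 30.0
-0.002 t 33.5 pos [ 0.5147 -0.3088  0.0435] F [-11.3  -9.    9.3] w 0.25 gf 30.0
rel t 34.2 pos [ 0.5186 -0.3042  0.0429] F [ 0.4 -0.   0.6] w 0.597 gf 0.0
side 53 [ 0.51381792 -0.30351318  0.0688486 ] [ 0.50557509 -0.31727601  0.05404335] [ 0.52537394 -0.29434631  0.07845449]
catch 35 [-0.0472 -0.0554  0.2406] [-0.0543 -0.0666  0.2312] [-0.036  -0.0482  0.2478]
ball 88 [-0.0014  0.1439  0.3401] [-0.0125  0.1309  0.3226] [0.0124 0.1539 0.3507]
top 20 [ 0.51229726 -0.30279205  0.07031029] [ 0.50507992 -0.31373895  0.05987423] [ 0.52247739 -0.29707582  0.07960334]
catch 22 [-0.0468 -0.0567  0.242 ] [-0.0517 -0.0662  0.2357] [-0.0394 -0.0503  0.248 ]
ball 66 [-0.0005  0.1387  0.343 ] [-0.0095  0.1246  0.3279] [0.0143 0.1511 0.3522]
```

```bash
sed -i 's/^yaw=.*/yaw=-0.0945; O=np.array([.634,-.3195])/' h.py
cat >> h.py <<'E'
HZ=bot.hold_point_z
def arc(hx,y,hz,r,phis,speed,t=''):
    "drag grasp point round hinge; phi = elevation angle of arm pointing to -x"
    for ph in phis: bot.line_to(pw(hx-r*np.cos(ph),y,hz+r*np.sin(ph)-HZ),speed)
    return st(t)
E
python3 - <<'E'
from h import *
R=down(yaw); y=-.0555; hx=.0165
bot.gripper_to(.4)
bot.movep(pw(hx-.062,y,.32),R); bot.line_to(pw(hx-.062,y,.2385-HZ),.1); st('at')
bot.gripper_to(.05); o=st('grip')
r=o['position'][:2]-O; print(r@PX,r@PY); y=r@PY
arc(hx,y,.226,.063,.19+np.linspace(.1,1.0,10),.06,'up')
cam('side','catch.png')
bot.gripper_to(.4); o=st('rel'); p=o['position'];bot.line_to([p[0],p[1],.36],.15)
for n in('side',):
    p=cam(n,'catch2.png'); w,uv=world(p); r=w[:,:2]-O; q=np.c_[r@PX,r@PY,w[:,2]]
    m=(q[:,0]<.02)&(q[:,0]>-.075)&(abs(q[:,1]+.05)<.03)&(q[:,2]>.26)&(q[:,2]<.31); a=q[m];print('tip',len(a),a.mean(0).round(4) if len(a) else 0)
i=cv2.imread('pics/catch2.png')[150:260,270:400];cv2.imwrite('pics/catch2c.png',cv2.resize(i,None,fx=4,fy=4,interpolation=2))
E
```

```text
at t 38.6 pos [ 0.5839 -0.3706  0.2206] F [-0.5  0.1 -0.3] w 0.4 gf 0.0
grip t 39.0 pos [ 0.5836 -0.3706  0.2202] F [ 0.1 -0.5  1.7] w 0.202 gf 30.0
-0.045343190760682016 -0.05562266567645894
up t 41.6 pos [ 0.622  -0.3742  0.266 ] F [-3.2  0.6 -0. ] w 0.208 gf 30.0
rel t 42.1 pos [ 0.622  -0.3743  0.2659] F [ 0.8 -0.6 -0.3] w 0.401 gf 0.0
tip 45 [-0.0093 -0.0504  0.2793]
```

View pics/catch2c.png

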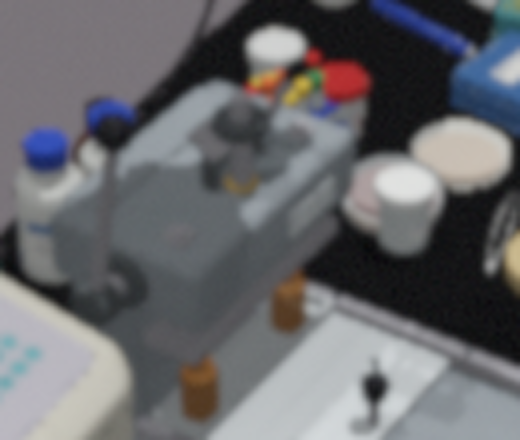

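```bash
cat > lev.py <<'E'
from h import *
R=down(yaw); y=.1405; hx=.0296; hz=.178; r=.16; ph0=np.deg2rad(80)
def ang(o):
    d=np.array(o['position'][:2])-O; a=np.array([hx-d@PX, o['position'][2]+HZ-hz]); return ph0-np.arctan2(a[1],a[0]), np.hypot(*a)
bot.movep(pw(hx-.028,y,.44),R); bot.gripper_to(.6)
bot.line_to(pw(hx-.028,y,hz+r*np.sin(ph0)-HZ),.1); st('at')
bot.gripper_to(.1); o=st('grip'); d=o['position'][:2]-O; print(d@PX,d@PY); y=d@PY
th=0
for th in np.r_[np.linspace(.1,1.1,11),1.15,1.18,1.2,1.22,1.24,1.26]:
    o=arc(hx,y,hz,r,[ph0-th],.06,'th%.2f'%th); a=ang(o); print('   ',np.round(a,3))
    if abs(o['gripper_width']*88-28)>5: print('SLIP?');break
    if a[0]>1.185: break
bot.dwell(.3); cam('side','full.png')
for t in np.arange(th,-.001,-.1).tolist()+[0,-.01]:
    o=arc(hx,y,hz,r,[ph0-t],.05,'bk%.2f'%t)
print(ang(o))
E
python3 lev.py
```

```text
at t 45.7 pos [ 0.6492 -0.1798  0.3176] F [0.4 0.2 0.5] w 0.6 gf 0.0
grip t 46.2 pos [ 0.649  -0.1789  0.317 ] F [-0.1  3.3  0.4] w 0.306 gf 30.0
0.00167893179301793 0.1414098579322521
th0.10 t 46.6 pos [ 0.6335 -0.1774  0.3136] F [2.6 0.8 2.1] w 0.302 gf 30.0
    [0.1  0.16]
th0.20 t 47.0 pos [ 0.6185 -0.176   0.3086] F [1.9 1.6 4.4] w 0.303 gf 30.0
    [0.2  0.16]
th0.30 t 47.5 pos [ 0.6042 -0.1747  0.3022] F [1.2 2.  6.8] w 0.301 gf 30.0
    [0.297 0.16 ]
th0.40 t 47.9 pos [ 0.5905 -0.1734  0.2945] F [1.  2.6 7.7] w 0.303 gf 30.0
    [0.396 0.161]
th0.50 t 48.3 pos [ 0.5775 -0.1722  0.2853] F [0.4 1.6 9.3] w 0.303 gf 30.0
    [0.495 0.161]
th0.60 t 48.7 pos [ 0.5655 -0.171   0.2748] F [ 0.   1.3 10. ] w 0.307 gf 30.0
    [0.595 0.161]
th0.70 t 49.1 pos [ 0.5545 -0.17    0.263 ] F [-2.4  2.5 10.4] w 0.303 gf 30.0
    [0.695 0.161]
th0.80 t 49.5 pos [ 0.5448 -0.1691  0.2502] F [-2.1  2.3 10.2] w 0.304 gf 30.0
    [0.795 0.161]
th0.90 t 50.0 pos [ 0.5367 -0.1684  0.2366] F [-2.4  3.2 12.2] w 0.301 gf 30.0
    [0.894 0.161]
th1.00 t 50.4 pos [ 0.5299 -0.1677  0.2221] F [-2.6  2.3 11.4
[... 957 characters left out ...]
k0.50 t 55.5 pos [ 0.5768 -0.1726  0.284 ] F [-0.9  1.5 -0.7] w 0.1 gf 0.0
bk0.40 t 55.9 pos [ 0.5905 -0.1732  0.2935] F [-0.1 -0.8 -0.1] w 0.101 gf 0.0
bk0.30 t 56.4 pos [ 0.6043 -0.1745  0.3016] F [-0.4 -0.9 -0.1] w 0.102 gf 0.0
bk0.20 t 56.9 pos [ 0.6188 -0.1758  0.3081] F [-0.5  0.4 -0.2] w 0.1 gf 0.0
bk0.10 t 57.3 pos [ 0.6303 -0.1774  0.3122] F [-14.7   2.1   1.1] w 0.1 gf 6.6
bk-0.00 t 57.8 pos [ 0.634  -0.1779  0.3133] F [-60.1   8.1  10. ] w 0.099 gf 26.7
bk0.00 t 58.0 pos [ 0.634  -0.1779  0.3133] F [-60.    8.3  10.9] w 0.102 gf 26.5
bk-0.01 t 58.3 pos [ 0.6344 -0.178   0.3134] F [-64.1   9.4  10.9] w 0.098 gf 28.6
(np.float64(0.09512042622304473), np.float64(0.15985156045745197))
```

```bash
python3 - <<'E'
from h import *
o=st(); p=np.array(o['position'])
bot.line_to(p-np.r_[.02*PX,0],.05); st('back')
bot.line_to(p-np.r_[.06*PX,-.1],.15); o=st('up'); print({k:v for k,v in o.items() if k not in('joints','qvel','tau','tcp_rot')})
p=cam('side','l2.png'); w,uv=world(p); r=w[:,:2]-O; q=np.c_[r@PX,r@PY,w[:,2]]
m=(q[:,0]<.06)&(q[:,0]>-.13)&(q[:,1]>.115)&(q[:,1]<.17)&(q[:,2]>.25)&(q[:,2]<.36); a=q[m];print('lever',len(a)); 
m2=a[:,2]>.322; print(a[m2].mean(0),a[m2].min(0),a[m2].max(0)); print(a[~m2].mean(0))
i=cv2.imread('pics/l2.png')[150:260,270:400];j=cv2.imread('pics/full.png')[150:260,270:400]
cv2.imwrite('pics/l2c.png',cv2.resize(np.hstack([i,j]),None,fx=3,fy=3,interpolation=2))
E
```

```text
t 58.3 pos [ 0.6344 -0.178   0.3134] F [-64.1   9.4  10.9] w 0.098 gf 28.6
back t 59.2 pos [ 0.6149 -0.1762  0.3136] F [0.6 0.2 1.1] w 0.102 gf 0.0
up t 60.0 pos [ 0.5745 -0.1724  0.4124] F [-0.5 -0.  -0.9] w 0.101 gf 0.0
{'clock': 60.0333, 'position': array([ 0.57450861, -0.17236624,  0.41243972]), 'wrist_force': array([-0.49652437, -0.04445294, -0.86797514]), 'moment': array([ 0.03869113, -0.00544131,  0.00283746]), 'grasp_force': 0.0, 'gripper_width': 0.10145560822460963}
lever 168
[-1.07843684e-04  1.48346018e-01  3.40069326e-01] [-0.01063178  0.13480515  0.32604997] [0.01457147 0.15966019 0.35041095]
[0.01089459 0.14565817 0.2860697 ]
```

View pics/l2c.png

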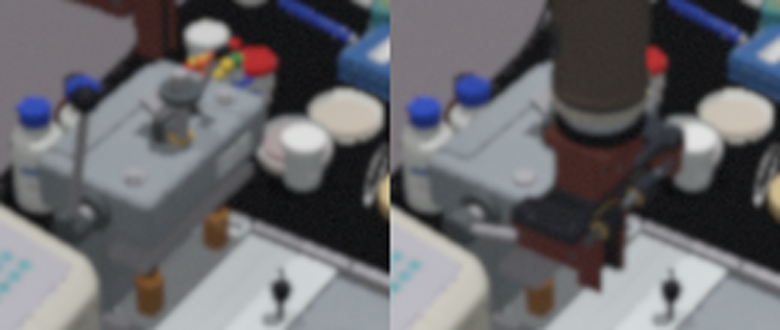

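The lever slipped out of the grip on its way back, from about 0.5 rad, and is now at rest (left crop, ball at (82,97)). Both vials are still upright under the platen. I'll carry on with the catch and the carriage.

```bash
python3 - <<'E'
from h import *
R=down(yaw); y=-.0556; hx=.0165
bot.movep(pw(hx-.0234,y,.40),R); bot.gripper_to(.4)
bot.line_to([.622,-.3742,.266],.12); bot.gripper_to(.05); st('grip')
arc(hx,y,.226,.063,.19+np.linspace(.9,0,10),.06,'down'); arc(hx,y,.226,.063,[.16],.06,'down+')
bot.gripper_to(.4); o=st('rel'); p=o['position']
bot.line_to([p[0],p[1],.33],.15)
c=cam('side','c3.png'); w,uv=world(c); r=w[:,:2]-O; q=np.c_[r@PX,r@PY,w[:,2]]
m=(q[:,0]<-.036)&(q[:,0]>-.07)&(abs(q[:,1]+.05)<.03)&(q[:,2]>.222)&(q[:,2]<.3); a=q[m];print('tip',len(a),a.mean(0).round(4) if len(a) else 0)
# carriage out
k=lambda q,z: pw(-.12-q,0,z)
bot.gripper_to(.6)
bot.line_to(k(.08,.3),.2); bot.line_to(k(.0,.15),.2); bot.line_to(k(0,.043),.1)
bot.gripper_to(.1); st('grip')
bot.line_to(k(.158,.043),.06); st('out')
bot.gripper_to(.6); bot.line_to(k(.16,.2),.15)
for n in('side','top'):
    c=cam(n,n+'3.png'); w,uv=world(c)
    s=bot.silhouettes(c,'white_tray')[0]; a,_=world(c,s['region']); a=a[(a[:,2]>-.005)&(a[:,2]<.03)]; print(n,'white',s['score'],cv2.minAreaRect(a[:,:2].astype(np.float32)),np.median(a,0))
    r=w[:,:2]-O; q=np.c_[r@PX,r@PY,w[:,2]]
    m=(q[:,0]<-.1)&(q[:,0]>-.22)&(abs(q[:,1])<.1)&(q[:,2]>.05)&(q[:,2]<.11)
    for sg in(1,-1):
        a=q[m&(sg*q[:,1]>.02)]; print(' vial',len(a),a.min(0).round(3),a.max(0).round(3),a[a[:,2]>.075].mean(0).round(4))
E
st=1; python3 - <<'E'
import cv2
i=cv2.imread('pics/side3.png')[160:370,270:440];cv2.imwrite('pics/side3c.png',cv2.resize(i,None,fx=2.8,fy=2.8,interpolation=2))
E
```

```text
grip t 63.2 pos [ 0.6222 -0.3742  0.2665] F [ 0.5 -0.   2.5] w 0.196 gf 30.0
down t 65.8 pos [ 0.584  -0.3707  0.2203] F [0.5 0.8 6.2] w 0.199 gf 30.0
down+ t 66.0 pos [ 0.584  -0.3708  0.22  ] F [-1.3  1.2 14.8] w 0.2 gf 30.0
rel t 66.5 pos [ 0.583  -0.3705  0.2168] F [ 0.1 -0.4  0.4] w 0.399 gf 0.0
tip 32 [-0.0461 -0.0512  0.2403]
grip t 71.8 pos [ 0.5146 -0.3088  0.0432] F [-0.4 -2.8  0.3] w 0.248 gf 30.0
out t 74.6 pos [ 0.3571 -0.294   0.0431] F [-0.3 -6.8 -0.2] w 0.248 gf 30.0
side white 0.96 ((0.4974720776081085, -0.040567487478256226), (0.20158585906028748, 0.1481219381093979), 0.6524366140365601) [ 0.49229747 -0.03516531  0.00428554]
 vial 124 [-0.175  0.053  0.05 ] [-0.146  0.084  0.092] [-0.161   0.0709  0.0848]
 vial 114 [-0.175 -0.067  0.05 ] [-0.145 -0.039  0.092] [-0.1601 -0.0537  0.0828]
top white 0.91 ((0.49681326746940613, -0.03592883050441742), (0.1990223377943039, 0.13081534206867218), 0.5721858143806458) [ 0.49161807 -0.03452015  0.00475989]
 vial 74 [-0.174  0.055  0.052] [-0.147  0.083  0.099] [-0.1603  0.0671  0.0864]Traceback (most recent call last):
  File "<stdin>", line 23, in <module>
    return umr_minimum(a, axis, None, out, keepdims, initial, where)
ValueError: zero-size array to reduction operation minimum which has no identity
```

View pics/side3c.png

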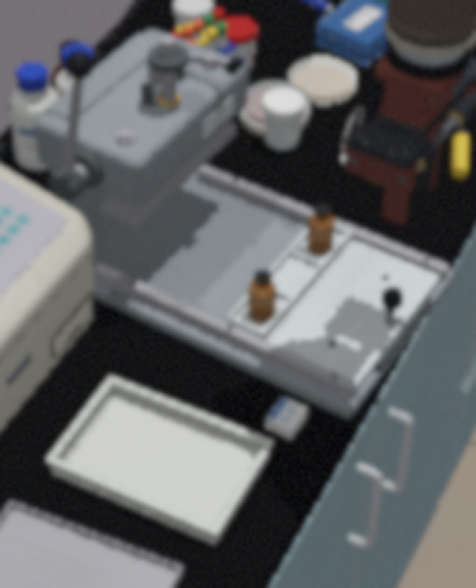

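```bash
python3 - <<'E'
from h import *
R=down(yaw+np.pi/2)
for v,t in zip([(.4813,-.2378),(.4702,-.3632)],[(.535,-.038),(.455,-.038)]):
    bot.gripper_to(.48)
    bot.movep([*v,.18],R); bot.line_to([*v,.0425],.1); bot.gripper_to(.2); st('grip')
    bot.line_to([*v,.16],.15); bot.line_to([*t,.16],.25); bot.line_to([*t,.03],.1); bot.line_to([*t,.0165],.03); st('low')
    bot.gripper_to(.48); bot.line_to([*t,.16],.15); st('up')
bot.line_to([.45,-.3,.35],.25)
for n in('side','top'):
    c=cam(n,n+'4.png'); w,uv=world(c)
    for s in bot.silhouettes(c,'vial_0_mid')[:6]:
        a,_=world(c,s['region']); print(n,round(s['score'],2),s['box'],np.median(a,0).round(3),a.max(0).round(3))
    s=bot.silhouettes(c,'white_tray')[0]; a,_=world(c,s['region']); a=a[(a[:,2]>-.005)&(a[:,2]<.03)]; print(n,'white',np.median(a,0).round(3),np.percentile(a,[1,99],0).round(3))
i=cv2.imread('pics/side4.png')[160:410,250:440];cv2.imwrite('pics/side4c.png',cv2.resize(i,None,fx=2.4,fy=2.4,interpolation=2))
E
```

```text
grip t 80.0 pos [ 0.4816 -0.238   0.0429] F [-1.2 -0.4  4. ] w 0.338 gf 30.0
low t 84.0 pos [ 0.5349 -0.0379  0.0162] F [-0.2  0.3 -0. ] w 0.335 gf 30.0
up t 85.5 pos [ 0.5344 -0.0381  0.1592] F [-0.   0.1  0. ] w 0.477 gf 0.0
grip t 88.9 pos [ 0.4704 -0.3634  0.0429] F [ 0.8 -0.   2.9] w 0.339 gf 30.0
low t 93.3 pos [ 0.4549 -0.0379  0.0163] F [-0.5  0.7 -0.9] w 0.337 gf 30.0
up t 94.9 pos [ 0.4545 -0.0381  0.1593] F [ 0.6  0.1 -0.4] w 0.483 gf 0.0
side white [ 0.49  -0.025  0.005] [[ 0.399 -0.093 -0.002]
 [ 0.582  0.03   0.025]]
top white [ 0.495 -0.027  0.005] [[ 0.4   -0.092 -0.004]
 [ 0.583  0.028  0.026]]
```

View pics/side4c.png

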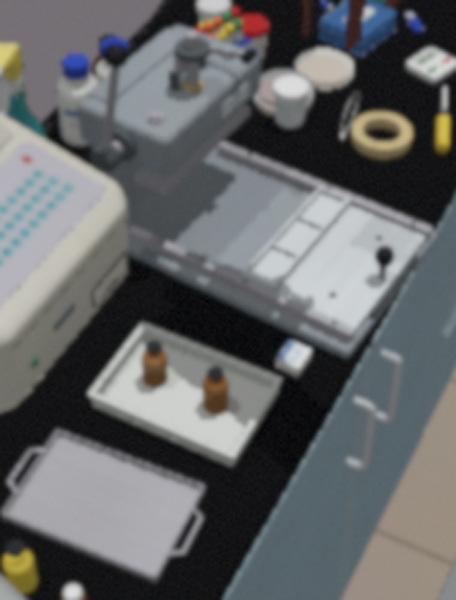

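```bash
python3 -c "
from h import *
print(bot.job_done()); st()"
```

```text
the job is handed in; nothing more can be done
None
the job is handed in; nothing more can be done
```

I finished the sequence and handed it in, but it probably fails: on the way back the lever slipped out of the grip at about 0.5 rad and sprang to rest on its own, probably faster than the 2 rad/s limit, and the shut gripper then pushed on it with about 64 N. Otherwise the last pictures and readings show both vials upright in the white tray with stoppers that look fully home, the catch lowered, the carriage out, and none of the bystanders in view disturbed.

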